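# Hook up the orange press guard

## Task

The operator wants to load an LED module into the press with the orange guard. Lift that guard by the orange grip tab on its bar, shift the bar over and lower it so that its slot drops onto the notched yellow catch and the guard hangs there by itself, wide open. Leave the guard of the blue press down.

Things in the scene. Friction and masses are not known exactly. Their poses are not given: they have to be found in the camera images.
- orange_grip (a point): Centre of the upright orange tab on the guard's steel bar: 30 mm along x, 16 mm along y (pinch it across y), 50 mm tall; 205 mm above the table at the start. Axes of the press: x = its front with the guard (away from the robot), y = across, towards the catch, z up. Bar and tab are one; they rise with the guard and slide 80 mm along y in its top rail (friction 1.5 N); nothing tilts.
- orange_slot (a point): Middle of the ceiling of the slot in the underside of the bar's arm; 43 mm behind (-x), 22 mm to +y and 65 mm below orange_grip. The slot opens down, is 32 mm wide in y, between two 15 mm long tongues; the arm spans 30 mm to -y and 26 mm to +y of here. Same axes. Hooked: this point lies on orange_catch, within 11 mm along y.
- orange_catch (a point): Bottom of the notch on top of the yellow catch plate (10 mm thick in y) fixed to the orange press, 215 mm above the table. The bar starts wholly on its -y side, in line in x. Lift this slot more than 15 mm above it to pass over, then lower. Press axes. Grey press, bolted down, 176 mm wide; tallest part, an air cylinder 224 mm high, 121 mm behind (-x) the tab.
- orange_guard (a joint): Height in m of the orange-framed clear guard above closed: 0 = down (start), about 0.075 = hanging on the catch, 0.115 = top stop. Guard and bar weigh about 0.4 kg; let go unhooked, it falls shut.
- blue_guard (a joint): Height in m of the guard of the twin press with the blue guard and blue tab; 0 = down, where it must stay. The presses stand side by side; either may be on the left.

How it is judged:
By the outcome, as a careful person would: the job done as asked, in the order asked, and still so for the second after the job is handed in, with the robot touching nothing.
It also fails if it takes over 32 s, if anything falls off the work surface, if the arm or the gripper's body presses on something with over 40 N, if the wrist force passes 120 N, or if a joint passes its speed limit or range.

## Robot

A 6-joint arm with a two-finger parallel gripper is mounted at the origin on the work surface. World frame = base frame: x ahead of the robot, y to its left, z up, the work surface at z = 0. Lengths are in m, angles in degrees, forces in N, time in s.
With the tool pointing down it reaches from about 0.275 to 0.875 m from the base axis. Payload 12.5 kg.
Tool frame: the origin (TCP) lies midway between the tips of the shut fingers; the grasp point (between the pads) lies 19 mm behind it (hold_point_z is the distance from the TCP to the grasp point, in m); z points along the fingers, y is the line along which they close (so a half turn about z gives the same grasp; the last joint's range is limited). The gripper opens to 85 mm and grips with 20 to 120 N. Pads are 22 mm wide; open, the fingers measure 114 mm over their backs; the gripper's body (76 mm by 85 mm) begins 54 mm behind the grasp point. The pads swing forward as they close: fully open they stand 13 mm farther back than shut.
Start: joints at [-79.676, 20.094, 94.641, -0, 65.266, -4.847], TCP at [0.144, -0.531, 0.231] pointing down, gripper open.
Joint ranges: [-157.81, 157.81], [-45, 120.19], [0.68, 151.7], [-89.99, 269.99], [4.06, 180], [-164.3, 164.3]. Speed limits (degrees/s): [127.2, 127.2, 159.86, 180, 180, 180].

## Interface

Orientations are given as a 3x3 rotation matrix whose columns are the frame's x, y, z axes.
In Python, from cell import * gives the robot as it stands.
- The arm moves only by the tool play_rows, never from a script. Its argument "increments" is a list that holds one entry, the list of rows, each a list of 5 numbers: the shift along the world's x, y, z in mm, then the turn about the world's z in rad, then the finger opening in mm, from 0 to 85.4. In form: [[[tx, ty, tz, twist, jaw], ...]]. A call has 1 to 20 rows; each row is the pose to reach, as a shift and turn from the pose commanded when the call began; what a row does not reach only later rows make up. A row lasts 1/12 s, in which the tool goes at most 41.7 mm and 7.16 degrees, less where a joint would pass 70% of its speed; a pose out of reach is approached as far as the arm can. A call with a gripper value outside its range is refused whole. The fingers move at their own pace and stop on an object; "newtons" is the grip in N (left out, the last holds). Time passes only in rows, so rows that repeat a pose let the fingers close. It gives the time, the measured TCP pose, the force, the opening and the grip force at its end, in the units of the state.
- get_state(): the state, without advancing time (a new reading comes with each control period).
- get_image(name): name is "scene" or "top" or "wrist"; returns a dict with "frame" (400x640x3 uint8, red, green, blue), "mtx" (3x3 intrinsics, pixels), "R" (3x3) and "t" (3): a world point X has camera coordinates R X + t; the wrist camera has in their place "T_tool_cam" (4x4, takes a point from camera to tool coordinates, whose origin is the TCP and whose axes are the flange's). Camera axes: x right, y down, z forward; pixel columns grow to the right and rows downward; lengths in m; the calibration is good to about 2 mm. A picture is of the moment at which its call begins: read the wrist's pose just before it. There is no depth.
- hand_in(): hands the job in; it is judged then, once.
Trained networks look in the newest picture that a camera, given by its name, has taken for a name from the list of things; names that differ only in an ending like _2 or _b are one class to them, and where a whole thing is asked for, a point or a joint stands for the part that bears it (a point fixed in the world has none). Each returns a list of dicts, best first, with "p" (0 to 1); they miss things now and then, are a little off and sometimes report something else, mostly with a low value. They report only what shows in the picture. A call takes as long as a camera call.
- regions_of(camera, label): "region" (400x640 bool, what is visible of it) and "extent" ([centre column, centre row, width, height] in pixels, round what is visible of it).
The state is a dict: "time": time; "q": joint angles; "joint_vel": joint speeds; "effort": joint torques, N m; "tool_pos": TCP position; "orientation": TCP orientation; "ft_force": force on the tool from outside, world axes, zero at the start; "torque": the same for the moment, N m; "opening": finger opening in m; "grasp_force": force on a finger pad.
Only numpy, scipy, OpenCV 4.12 (cv2) and the standard library are available. Lean on these libraries where they do the work, as an engineer would, in place of code of your own. Each camera call takes 0.05 s, during which the arm holds its last target. There are 200 camera calls.

## Working session

There is one attempt and no reset: what is moved stays moved. The work goes in short steps, Python scripts to look and compute and a tool call to move; the robot and the scene stay as the last step left them, time stands still between calls to the robot, and variables do not carry over. Pictures are saved under pics/ and viewed, at most 10 in all, crops included, and the job is handed in when it is done.

Besides the shell and the picture viewer there is one more tool, called after ">>>" as name([rows], argument=value, ...), one row to a line, values as JSON. play_rows: Moves the arm, as the interface text tells. Its arguments: {"type":"object","properties":{"increments":{"type":"array","items":{"type":"array","items":{"type":"array","items":{"type":"number"}}}},"newtons":{"type":"number"}},"required":["increments"]}

```bash
mkdir -p pics
cat > h.py <<'E'
from cell import *
import numpy as np, cv2
def grab(n,fn=None):
    s=get_state(); im=get_image(n)
    if fn: cv2.imwrite('pics/'+fn,im["frame"][:,:,::-1])
    K=np.array(im["mtx"])
    if "R" in im and im.get("R") is not None and n!="wrist": R=np.array(im["R"]);t=np.array(im["t"])
    else:
        T=np.eye(4);T[:3,:3]=np.array(s["orientation"]);T[:3,3]=s["tool_pos"]
        W=np.linalg.inv(T@np.array(im["T_tool_cam"]));R=W[:3,:3];t=W[:3,3]
    return im["frame"],K,R,t
def atz(K,R,t,u,v,z):
    c=-R.T@t; d=R.T@np.linalg.inv(K)@np.array([u,v,1.]); return c+d*(z-c[2])/d[2]
def tri(obs):
    A=[];
    for K,R,t,u,v in obs:
        P=K@np.c_[R,t]; A+= [u*P[2]-P[0], v*P[2]-P[1]]
    X=np.linalg.svd(np.array(A))[2][-1]; return X[:3]/X[3]
E
python3 - <<'E'
from h import *
for n in("scene","top"):
    f,K,R,t=grab(n,n+"1.png"); print(n,"cam",(-R.T@t).round(3))
    for l in("orange_grip","orange_slot","orange_guard","blue_guard"):
        for r in regions_of(n,l)[:2]: 
            m=r["region"]; ys,xs=np.nonzero(m); print(l,round(r["p"],2),np.round(r["extent"],1),m.sum(), atz(K,R,t,*r["extent"][:2],.205).round(3))
E
```

```text
scene cam [ 1.125 -0.158  0.779]
orange_grip 0.81 [392.4 177.9  33.4  61.7] 927 [0.59  0.123 0.205]
orange_slot 0.71 [394.5 176.6  29.2  56.3] 911 [0.588 0.127 0.205]
orange_guard 0.94 [403.2 185.4  79.7  77.3] 3383 [0.612 0.133 0.205]
blue_guard 0.96 [232.3 250.1  80.3  86.8] 3835 [ 0.668 -0.157  0.205]
top cam [0.423 0.014 0.967]
orange_grip 0.71 [224.7 204.9  44.5  46.8] 932 [0.532 0.142 0.205]
orange_slot 0.96 [221.8 204.8  44.3  48.2] 884 [0.532 0.147 0.205]
orange_guard 0.95 [213.6 205.4  86.9  48.4] 1725 [0.531 0.159 0.205]
orange_guard 0.66 [411.6 179.1  85.1  56.7] 1831 [ 0.576 -0.144  0.205]
blue_guard 0.95 [410.7 179.2  84.   58. ] 1871 [ 0.576 -0.143  0.205]
```

View pics/scene1.png

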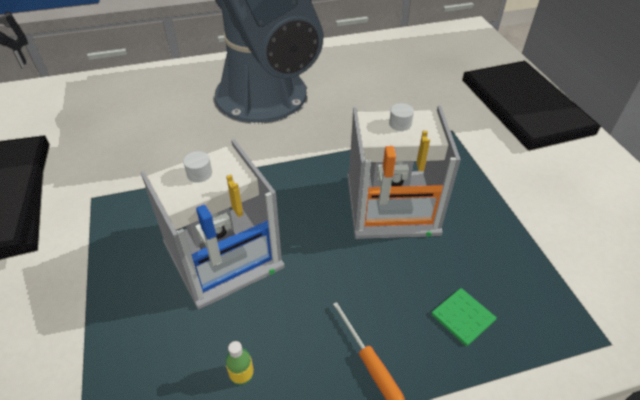

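View pics/top1.png

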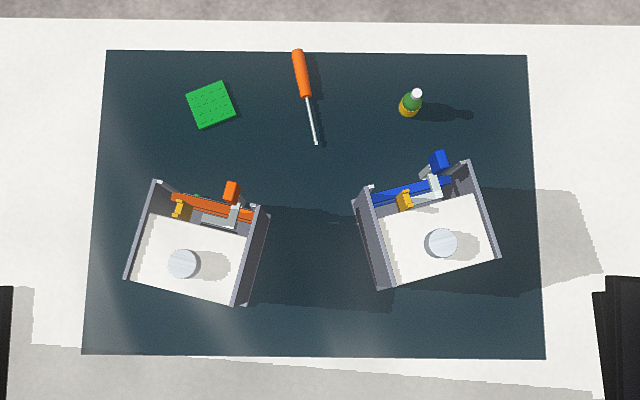

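The orange press is on the left (world +y). In the top view its tab is at about (231,190) and its yellow catch at (180,208). In the scene view they are at (389,163) and (424,150). The press is yawed about -13°.

Run:
```python
from h import *
def seg(f,box,lo,hi):
    h=cv2.cvtColor(np.ascontiguousarray(f),cv2.COLOR_RGB2HSV); m=cv2.inRange(h,lo,hi)
    M=np.zeros_like(m);x0,y0,x1,y1=box;M[y0:y1,x0:x1]=m[y0:y1,x0:x1]
    n,l,s,c=cv2.connectedComponentsWithStats(M); i=1+np.argmax(s[1:,4]); return l==i,s[i],c[i]
O=((4,150,80),(14,255,255));Y=((17,130,80),(30,255,255))
fs,*cs=grab("scene");ft,*ct=grab("top")
for nm,bs,bt,c in(("tab",(378,140,402,186),(218,172,246,203),O),("catch",(412,120,434,180),(165,195,195,225),Y)):
    ms,ss,_s=seg(fs,bs,*c);mt,st,_t=seg(ft,bt,*c)
    print(nm,"scene",ss,_s.round(1),"top",st,_t.round(1))
    print(" tri",tri([(*cs,*_s),(*ct,*_t)]).round(4))
    for z in(.205,.215,.23):print("  z",z,atz(*cs,*_s,z).round(4),atz(*ct,*_t,z).round(4))
mt,st,_=seg(ft,(165,175,262,225),*O)
print(st)
# guard frame yaw: plate edge/frame points
for a,b in(((172,197),(252,216)),((150,213),(248,236))):
    d=atz(*ct,*a,.12)-atz(*ct,*b,.12);print("yaw",np.degrees(np.arctan2(-d[0],d[1])))
f=ft[165:300,110:275];g=fs[95:245,335:470]
cv2.imwrite('pics/c1.png',np.hstack([cv2.resize(f,(400,330),interpolation=2),cv2.resize(g,(396,330),interpolation=2)])[:,:,::-1])
```

```text
tab scene [383 147  12  30 263] [388.7 162.1] top [223 181  18  22 290] [231.4 191.9]
 tri [0.5524 0.1319 0.2051]
  z 0.205 [0.5522 0.1311 0.205 ] [0.5527 0.1326 0.205 ]
  z 0.215 [0.5622 0.126  0.215 ] [0.551  0.1311 0.215 ]
  z 0.23 [0.5771 0.1185 0.23  ] [0.5484 0.1288 0.23  ]
catch scene [417 131  12  40 279] [422.6 152.1] top [172 199  21  19 191] [181.3 207.9]
 tri [0.5282 0.2101 0.1893]
  z 0.205 [0.544 0.198 0.205] [0.5268 0.2082 0.205 ]
  z 0.215 [0.5542 0.1918 0.215 ] [0.5255 0.2057 0.215 ]
  z 0.23 [0.5693 0.1825 0.23  ] [0.5234 0.2018 0.23  ]
[171 193  60  25 620]
yaw -12.617084149779547
yaw -12.382509021676983
```

View pics/c1.png

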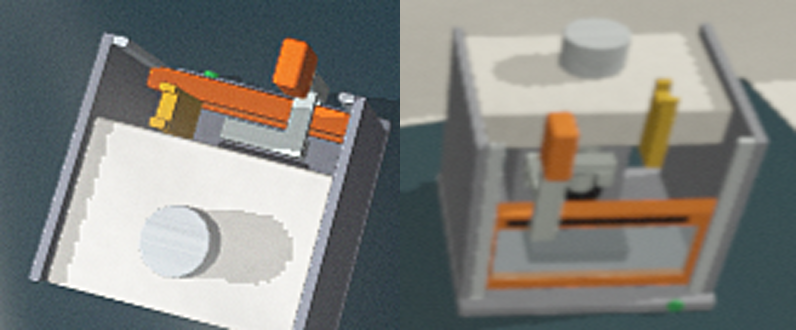

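The tab triangulates at (0.552, 0.132, 0.205), so its height checks. The catch is about (-43, +67) mm from the tab in press axes, and that x matches the given value. That makes the bar's shift about 45 mm.

Run:
```python
from h import *
s=get_state();print(s["time"],s["tool_pos"],np.round(s["orientation"],3));print(np.round(get_image("wrist")["T_tool_cam"],3))
```

```text
0.6 [ 0.14397176 -0.5308042   0.23128671] [[ 0.965  0.262  0.   ]
 [ 0.262 -0.965 -0.   ]
 [ 0.     0.    -1.   ]]
[[ 0.    -0.962 -0.273  0.069]
 [ 1.     0.     0.     0.   ]
 [-0.    -0.273  0.962 -0.143]
 [ 0.     0.     0.     1.   ]]
```

>>> play_rows([
  [[0,0,50,0,45],[0,0,100,0,45],[20,32,100,-0.03,45],[41,66,100,-0.06,45],[61,99,100,-0.09,45],[82,133,100,-0.12,45],[102,166,100,-0.15,45],[122,199,100,-0.18,45],[143,232,100,-0.21,45],[163,265,100,-0.24,45],[184,298,100,-0.27,45],[204,332,100,-0.3,45],[224,365,100,-0.33,45],[245,398,100,-0.36,45],[265,431,100,-0.39,45],[286,464,100,-0.42,45],[306,497,100,-0.44,45],[326,530,100,-0.46,45],[347,564,100,-0.487,45],[367,597,100,-0.487,45]],
])

```text
time: 2.32
tool_pos: [0.5117, 0.0683, 0.3314]
orientation: [[0.975, -0.222, 0.0], [-0.222, -0.975, 0.0], [0.0, -0.0, -1.0]]
ft_force: [1.3, -1.2, 0.8]
opening: 0.0448
grasp_force: 0.0
```

>>> play_rows([
  [[20,33,0,0,45],[41,66,0,0,45],[41,66,0,0,45],[41,66,0,0,45],[41,66,0,0,45]],
])

```text
time: 2.73
tool_pos: [0.5517, 0.1319, 0.3311]
orientation: [[0.975, -0.22, -0.001], [-0.22, -0.975, -0.0], [-0.0, 0.0, -1.0]]
ft_force: [-0.3, -0.9, 0.3]
opening: 0.0447
grasp_force: 0.0
```

Run:
```python
from h import *
s=get_state();print(s["time"],s["tool_pos"],np.round(s["orientation"],3),s["ft_force"],s["opening"])
f,*c=grab("wrist","w1.png")
h=cv2.cvtColor(np.ascontiguousarray(f),cv2.COLOR_RGB2HSV)
for l in("orange_grip",):
  for r in regions_of("wrist",l)[:2]: print(l,r["p"],np.round(r["extent"]),atz(*c,*r["extent"][:2],.205))
for nm,lo,hi in(("O",(4,150,80),(14,255,255)),("Y",(17,130,80),(30,255,255))):
    n,L,st,ce=cv2.connectedComponentsWithStats(cv2.inRange(h,lo,hi))
    for i in range(1,n):
        if st[i,4]>100: print(nm,st[i],ce[i].round(1),atz(*c,*ce[i],.22).round(4))
```

```text
2.7333 [0.55168361 0.13189314 0.33108545] [[ 0.975 -0.22  -0.001]
 [-0.22  -0.975 -0.   ]
 [-0.     0.    -1.   ]] [-0.2953271  -0.89133534  0.33669818] 0.04469999549602294
orange_grip 0.65 [303. 197.  51.  55.] [0.55133429 0.14613306 0.205     ]
O [ 225  172  122   44 1690] [285.  186.7] [0.5673 0.1578 0.22  ]
Y [ 562  120   78   34 2130] [602.3 134.7] [ 0.5521 -0.1108  0.22  ]
Y [236 208  25  50 691] [249.3 230.1] [0.5352 0.1995 0.22  ]
```

View pics/w1.png

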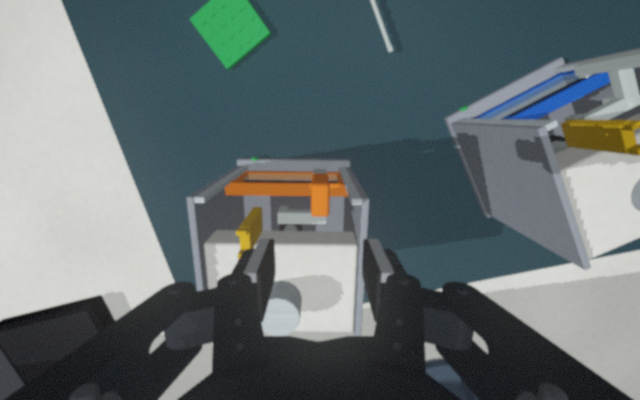

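The wrist view is square to the press, so the yaw is right. The tab is at (320,195), centred between the fingers, and the catch top is near (250,230). I'll project the model to check it.

Run:
```python
from h import *
f,*c=grab("wrist"); K,R,t=c
g=np.array([.552,.132,.205]);a=np.radians(-12.7);X=np.array([np.cos(a),np.sin(a),0]);Y=np.array([-X[1],X[0],0])
im=np.ascontiguousarray(f[:,:,::-1])
im=cv2.resize(im[150:270,220:380],(800,600),interpolation=2)
def p(q,col):
    u=K@(R@q+t);u=u[:2]/u[2];print(u.round(1));cv2.circle(im,tuple(int(v) for v in ((u-[220,150])*5)),4,col,1)
for sx in(-15,15):
  for sy in(-8,8):
    for sz in(-25,25):p(g+X*sx/1e3+Y*sy/1e3+[0,0,sz/1e3],(255,0,0) if sz>0 else (255,255,0))
for dy in(62,67,72):p(g-.043*X+Y*dy/1e3+[0,0,.01],(0,0,255))
cv2.imwrite('pics/w2.png',im)
```

```text
[325.  200.8]
[326.3 216.7]
[309.4 200.8]
[307.8 216.7]
[325.2 171.9]
[326.5 182.7]
[309.1 171.9]
[307.4 182.8]
[251.  239.9]
[245.7 239.9]
[240.4 239.9]
```

View pics/w2.png

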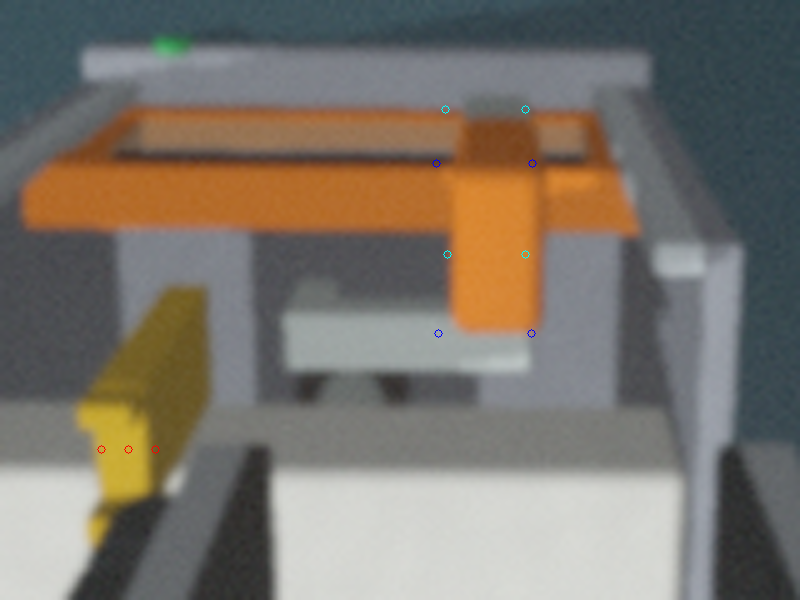

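The tab is about 2 mm further to -y than modelled, and its x is right. The catch agrees, so the shift is about 47 mm. Next I descend and grip.

>>> play_rows([
  [[0,-2,-30,0,45],[0,-2,-60,0,45],[0,-2,-90,0,45],[0,-2,-115,0,45],[0,-2,-130,0,45],[0,-2,-140,0,45],[0,-2,-140,0,45],[0,-2,-140,0,5],[0,-2,-140,0,5],[0,-2,-140,0,5],[0,-2,-140,0,5],[0,-2,-140,0,5],[0,-2,-140,0,5],[0,-2,-140,0,5]],
], newtons=50)

```text
time: 4.05
tool_pos: [0.5525, 0.13, 0.1925]
orientation: [[0.975, -0.221, 0.002], [-0.221, -0.975, 0.0], [0.002, -0.001, -1.0]]
ft_force: [-0.7, -1.7, 6.8]
opening: 0.0152
grasp_force: 51.1
```

>>> play_rows([
  [[0,0,10,0,5],[0,0,25,0,5],[0,0,40,0,5],[0,0,55,0,5],[0,0,70,0,5],[0,0,85,0,5],[0,0,97,0,5],[0,0,104,0,5],[0,0,104,0,5],[0,0,104,0,5]],
])

```text
time: 4.88
tool_pos: [0.5522, 0.13, 0.2952]
orientation: [[0.975, -0.221, 0.001], [-0.221, -0.975, -0.0], [0.001, -0.0, -1.0]]
ft_force: [3.5, -1.8, -3.4]
opening: 0.0158
grasp_force: 50.0
```

>>> play_rows([
  [[1,6,0,0,5],[3,13,0,0,5],[5,22,0,0,5],[7,31,0,0,5],[9,39,0,0,5],[10,46,0,0,5],[10,46,0,0,5],[10,46,0,0,5]],
])

```text
time: 5.55
tool_pos: [0.563, 0.1764, 0.2945]
orientation: [[0.975, -0.22, 0.002], [-0.22, -0.975, -0.0], [0.002, -0.0, -1.0]]
ft_force: [9.9, -0.8, -4.0]
opening: 0.0154
grasp_force: 50.0
```

Run:
```python
from h import *
s=get_state();print(s["tool_pos"],s["ft_force"])
fs,*_=grab("scene");ft,*_=grab("top");fw,*_=grab("wrist")
r=lambda a,w:cv2.resize(a,(w,300),interpolation=2)
cv2.imwrite('pics/s2.png',np.vstack([np.hstack([r(fs[60:240,330:480],250),r(ft[165:300,110:275],367)]),r(fw[150:300,220:530],617)])[:,:,::-1])
```

```text
[0.56302144 0.17642105 0.29452924] [ 9.88698508 -0.80043364 -3.99662739]
```

View pics/s2.png

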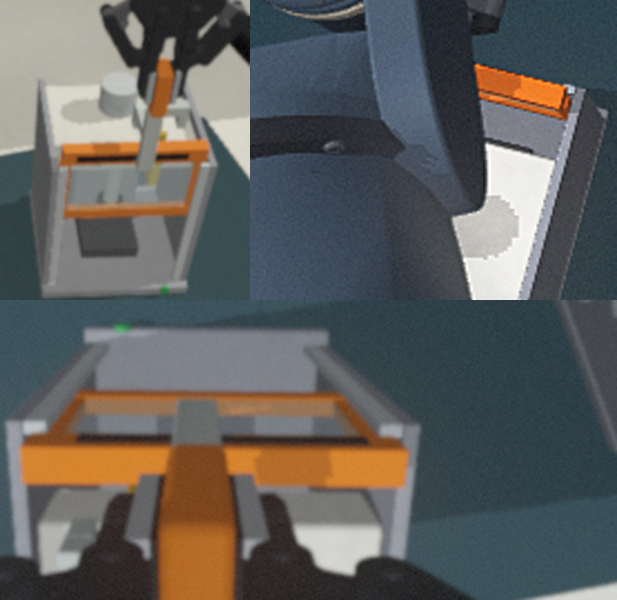

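The guard is up and the bar has moved over the catch. Now I lower it while watching the force.

>>> play_rows([
  [[0,0,-5,0,5],[0,0,-11,0,5],[0,0,-17,0,5],[0,0,-22,0,5],[0,0,-25,0,5],[0,0,-25,0,5],[0,0,-25,0,5]],
])

```text
time: 6.28
tool_pos: [0.563, 0.176, 0.2695]
orientation: [[0.975, -0.221, 0.002], [-0.221, -0.975, -0.0], [0.002, -0.0, -1.0]]
ft_force: [9.0, -1.0, -4.0]
opening: 0.0156
grasp_force: 49.8
```

>>> play_rows([
  [[0,0,-2,0,5],[0,0,-3,0,5],[0,0,-4,0,5],[0,0,-4,0,5]],
])

```text
time: 6.62
tool_pos: [0.5631, 0.1761, 0.2676]
orientation: [[0.975, -0.221, 0.004], [-0.221, -0.975, 0.0], [0.003, -0.001, -1.0]]
ft_force: [4.0, -3.4, 10.4]
opening: 0.0155
grasp_force: 51.9
```

It seated at 0.2676 − 0.1925 = 0.075 m, the hooked height. Next I release and retreat.

>>> play_rows([
  [[0,0,2,0,5],[0,0,2,0,25],[0,0,2,0,40],[0,0,2,0,45],[0,0,2,0,45],[0,0,2,0,45],[0,0,25,0,45],[0,0,60,0,45],[0,0,95,0,45],[-30,-20,120,0,45],[-60,-40,120,0,45],[-90,-70,120,0,45],[-110,-105,120,0,45],[-120,-140,120,0,45],[-130,-175,120,0,45],[-140,-210,120,0,45],[-150,-245,120,0,45],[-155,-280,120,0,45],[-160,-310,120,0,45],[-160,-310,120,0,45]],
])

```text
time: 8.28
tool_pos: [0.401, -0.1375, 0.3862]
orientation: [[0.975, -0.224, -0.0], [-0.224, -0.975, -0.001], [-0.0, 0.001, -1.0]]
ft_force: [0.5, -0.5, -0.8]
opening: 0.0445
grasp_force: 0.0
```

Run:
```python
from h import *
s=get_state();print(s["time"],s["tool_pos"],s["ft_force"])
fs,*_=grab("scene");ft,*_=grab("top")
r=lambda a,w:cv2.resize(a,(w,300),interpolation=2)
cv2.imwrite('pics/s3.png',np.hstack([r(fs[60:310,130:480],420),r(ft[165:300,110:275],367)])[:,:,::-1])
```

```text
8.2833 [ 0.40102679 -0.1375096   0.3861779 ] [ 0.50145291 -0.47423794 -0.77578561]
```

View pics/s3.png

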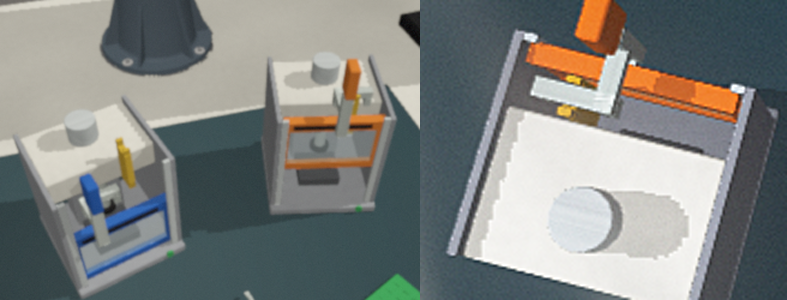

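The orange guard hangs raised with its arm across the yellow catch, the blue guard is down, and the robot is clear.

```bash
python3 -c "
from cell import *
print(hand_in())"
```

```text
the job is handed in; nothing more can be done
None
```

The orange guard hangs open on its yellow catch (raised about 75 mm), the blue guard is still down, the robot is clear of both presses, and the job is handed in at about 8.4 s.

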